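# Kit the adapter ring from the back of a full hook and stow the tray

### The job

The printed adapter ring with the bolt holes hangs at the back of the full hook, behind two plain aluminium spacer rings. Hang both spacer rings on the empty hook, then lay the adapter ring down flat in the grey kit tray and push the tray under the riser, past its roller catch and fully home against the stop, without ramming it. Leave the other things on the bench where they are.

Things in the scene. Friction and masses are not known exactly. Their poses are not given: they have to be found in the camera images.
- rack: fixed bench riser with a hook rail above. It stands on a plinth topped with plywood. Origin: middle of the riser, on the plywood, 48 mm above the bench; x points from its open front to its back, y left seen from the front, z up. Top plate x -65 to +65, y -128 to +128 mm, z 38 to 43. Over its middle a 20 mm rail along y (x -10 to +10, z 84 to 104) on posts at y -140 and +140 carries both hooks.
- bay_home (a point): where the tray's origin is when the tray is home in the bay under the riser's middle (axes as the rack's). The bay is 112 mm wide between two cheeks 38 mm high, as long as the plate; a stop plate closes its back. At home the tray's back touches the stop and its front wall is flush with the riser's front.
- bay_stop: fixed upright stop plate, 112 mm wide and 38 mm high, that closes the back of the bay. Origin: foot of its front face, 61 mm behind the rack's origin.
- catch_roller_rest (a point): sprung roller catch under the plate: roller 12 mm across, 20 mm long, this point on its axis, 25 mm above the plywood. It rises up to 6 mm against a spring of 3 to 5 N; the top of the tray's back wall must pass below it, felt as a resistance of about 4 to 12 N from 13 to 7 mm before home. Then it drops inside that wall and the push is light until the stop is felt.
- hook_full: fixed steel hook with the three rings at the start, left or right on the rail. Origin: on the prong's axis at the rail's front face, 94 mm above the plywood; axes as the rack's. The prong, 8 mm thick, runs level along -x, 112 mm long; its last 8 mm turn up, to 10 mm above its axis. A hanging ring must be lifted 7 to 19 mm (best 13) to pass. Rings at about x -80, -56, -32 mm.
- hook_spare: the other hook, 210 mm beside it on the rail, same shape and frame, empty at the start. A ring hangs on it properly with its centre between x -104 and -4 mm, on the prong's line in y, 10 to 13 mm below the prong's axis.
- spacer_front_center (a point): centre of the front plain aluminium spacer ring: outer diameter 66, bore 30, 12 mm thick, 85 g. Hanging, its axis lies along the prong; the point's z is the ring's axis and points to the prong's tip.
- spacer_mid_center (a point): centre of the second plain aluminium spacer ring, the same as the front one, about 24 mm behind it.
- flange: the printed adapter ring with bolt holes, cream plastic: outer diameter 66, bore 28, 12 mm thick, about 30 g. Origin: centre of one flat face; z is its axis, pointing through to the other face (towards the prong's tip while it hangs).
- flange_center (a point): centre of the adapter ring, 6 mm along z from its origin.
- tray: smooth grey plastic kit tray, loose on the plywood, 250 g: 126 mm long (x), 108 wide (y), 22 high, walls 3.5 to 4, floor 3 mm. Origin: centre of its underside; x points to its back wall, the way it slides home. It starts 90 to 102 mm short of home, its rear in the bay, so the front 86 to 98 mm of its inside lie open. On edge the 66 mm ring does not pass under the plate (38 mm); flat it does.
- hexkey_set: folding hex key set, 30x92x24 mm, lying on the riser's top behind the rail: leave alone.
- marker: marker pen, 16x131x17 mm, on the bench: leave alone.
- battery: battery cell, 15x50x15 mm, on the bench: leave alone.
- screwdriver: screwdriver, 27x170x28 mm, on the bench: leave alone.
- spacer_front: the same ring's body; its origin is the centre of its rear face, 6 mm from its centre along its axis.
- spacer_mid: the same ring's body; its origin is the centre of its rear face, 6 mm from its centre along its axis.

How it is judged:
On the way, in this order (a step that is already met when the one before it is completed fails the run):
1. both spacer rings hang on the spare hook while the adapter ring still hangs on its own (x of spacer_front_center in the frame of hook_spare between -0.104 and -0.004 m and y of spacer_front_center in the frame of hook_spare between -0.008 and 0.008 m and z of spacer_front_center in the frame of hook_spare between -0.016 and -0.006 m and x of spacer_mid_center in the frame of hook_spare between -0.104 and -0.004 m and y of spacer_mid_center in the frame of hook_spare between -0.008 and 0.008 m and z of spacer_mid_center in the frame of hook_spare between -0.016 and -0.006 m and x of flange_center in the frame of hook_full between -0.104 and -0.004 m and y of flange_center in the frame of hook_full between -0.008 and 0.008 m and z of flange_center in the frame of hook_full between -0.016 and -0.006 m), for 0.2 s.
2. the adapter ring lies flat in the tray while the tray is still pulled out (x of flange_center in the frame of tray between -0.03 and 0.03 m and y of flange_center in the frame of tray between -0.024 and 0.024 m and z of flange_center in the frame of tray between 0.004 and 0.013 m and angle between the z axis of flange and the z axis of tray, either way round below 0.1 rad and x of tray in the frame of rack below -0.03 m), for 0.2 s.
At the end, for the whole second after the job is handed in: Both spacer rings hang at rest on the spare hook (within 8 mm of its line); the adapter ring lies flat in the tray, centred within 30 mm along and 24 mm across; the tray is flat on the plywood, past the catch, within 4 mm of home, at rest; all is released (x of spacer_front_center in the frame of hook_spare between -0.104 and -0.004 m and y of spacer_front_center in the frame of hook_spare between -0.008 and 0.008 m and z of spacer_front_center in the frame of hook_spare between -0.016 and -0.006 m and x of spacer_mid_center in the frame of hook_spare between -0.104 and -0.004 m and y of spacer_mid_center in the frame of hook_spare between -0.008 and 0.008 m and z of spacer_mid_center in the frame of hook_spare between -0.016 and -0.006 m and x of flange_center in the frame of tray between -0.03 and 0.03 m and y of flange_center in the frame of tray between -0.024 and 0.024 m and z of flange_center in the frame of tray between 0.004 and 0.013 m and angle between the z axis of flange and the z axis of tray, either way round below 0.1 rad and x of tray in the frame of rack between -0.006 and 0.002 m and y of tray in the frame of rack between -0.006 and 0.006 m and z of tray in the frame of rack below 0.004 m and angle between tray's own z axis and vertical below 0.05 rad and linear speed of each of tray, flange below 0.01 m/s and linear speed of each of spacer_front, spacer_mid below 0.03 m/s); the robot touches nothing.
It fails at once if the tray is rammed against the bay's stop (more than 40 N between them) (contact force between tray and bay_stop above 40 N).
It fails at once if a bystander is moved by more than 30 mm (distance of any of hexkey_set, marker, battery, screwdriver from where it was at the start of the episode above 0.03 m).
It also fails if it takes over 69 s, if anything falls off the work surface, if the arm or the gripper's body presses on something with over 40 N, if the wrist force passes 120 N, or if a joint passes its speed limit or range.

### The arm

A 7-joint arm with a two-finger parallel gripper is mounted at the origin on a cart in front of the work surface, level with it; the furniture and walls round the work are solid. World frame = base frame: x ahead of the robot, y to its left, z up, the work surface at z = 0. Lengths are in m, angles in rad, forces in N, time in s.
With the tool pointing down it reaches from about 0.425 to 0.925 m from the base axis. Payload 6.8 kg.
Tool frame: the origin (TCP) lies between the finger pads; the fingertips stand finger_overhang ahead of it and the grasp point (between the pads) lies 6 mm ahead of it (finger_overhang is the distance from the TCP to the fingertips, in m); z points along the fingers, y is the line along which they close (so a half turn about z gives the same grasp; the last joint's range is limited). The gripper opens to 85 mm and grips with 20 to 120 N. Pads are 22 mm wide; open, the fingers measure 114 mm over their backs; the gripper's body (76 mm by 85 mm) begins 54 mm behind the grasp point. The pads swing forward as they close: fully open they stand 13 mm farther back than shut.
Start: joints at [1.119, 0.477, 0.022, 1.555, -0.011, 1.109, -0.083], TCP at [0.228, -0.636, 0.256] pointing down, gripper open.
Joint ranges: [-2.96, 2.96], [-0.34, 2.1], [-1.41, 1.46], [0.24, 2.44], [-1.37, 4.51], [0.17, 1.92], [-2.96, 2.96]. Speed limits (rad/s): [2.39, 2.39, 3.14, 3.14, 3.14, 3.14, 3.14].

### API

Orientations are given as a unit quaternion [w, x, y, z].
In Python, from station import * gives the robot as it stands.
- The arm moves only by the tool drive_tool, never from a script. Its argument "increments" is a list of rows, each an object of numbers: "claw": the finger opening in m, from 0 to 0.0854; "dx", "dy", "dz": the shift along the tool's x, y, z in m; "wx", "wy", "wz": the turn, a rotation vector about the tool's x, y, z in degrees. A call has 1 to 20 rows; each row shifts and turns the commanded pose from where the row before left it, along the tool's axes as they then stand; what a row does not reach is not made up. A row lasts 1/8 s, in which the tool goes at most 62.5 mm and 10.7 degrees, less where a joint would pass 70% of its speed; a pose out of reach is approached as far as the arm can. A call with a gripper value outside its range is refused whole. The fingers move at their own pace and stop on an object; "newtons" is the grip in N (left out, the last holds). Time passes only in rows, so rows that do not move let the fingers close. It gives the time, the measured TCP pose, the force, the opening and the grip force at its end, in the units of the state.
- get_obs(): the state, without advancing time (a new reading comes with each control period).
- read_camera(name): name is "scene" or "side" or "wrist"; returns (picture, depth): 480x640x3 uint8, red, green, blue; 480x640 float32, m along the optical axis (not along the pixel's ray), 0 where there is no reading.
- calibration(name): a dict with "intrinsics" (3x3 intrinsics, pixels), "R" (3x3) and "t" (3): a world point X has camera coordinates R X + t; the wrist camera has in their place "mount" (4x4, takes a point from camera to tool coordinates, whose origin is the TCP and whose axes are the flange's). Camera axes: x right, y down, z forward; pixel columns grow to the right and rows downward; lengths in m; the calibration is good to about 2 mm. A picture is of the moment at which its call begins: read the wrist's pose just before it. calibration takes no time and is no camera call.
- hand_in(): hands the job in; it is judged then, once.
The state is a dict: "t": time; "q": joint angles; "joint_vel": joint speeds; "joint_torque": joint torques, N m; "eef_pos": TCP position; "tool_rot": TCP orientation; "contact_force": force on the tool from outside, world axes, zero at the start; "torque": the same for the moment, N m; "gripper_width": opening from 0.0 (shut) to 1.0 (fully open); "grasp_force": force on a finger pad.
Only numpy, scipy, OpenCV 4.12 (cv2) and the standard library are available. Lean on these libraries where they do the work, as an engineer would, in place of code of your own. Each camera call takes 0.05 s, during which the arm holds its last target. There are 200 camera calls.

## Working session

There is one attempt and no reset: what is moved stays moved. The work goes in short steps, Python scripts to look and compute and a tool call to move; the robot and the scene stay as the last step left them, time stands still between calls to the robot, and variables do not carry over. Pictures are saved under pics/ and viewed, at most 10 in all, crops included, and the job is handed in when it is done.

Besides the shell and the picture viewer there is one more tool, called after ">>>" as a command line: name --argument value ..., lists and objects as JSON in quotes. drive_tool: Moves the arm, as the interface text tells. Its arguments: {"type":"object","properties":{"increments":{"type":"array","items":{"type":"object","properties":{"claw":{"type":"number"},"dx":{"type":"number"},"dy":{"type":"number"},"dz":{"type":"number"},"wx":{"type":"number"},"wy":{"type":"number"},"wz":{"type":"number"}}}},"newtons":{"type":"number"}},"required":["increments"]}

```bash
mkdir -p pics; cat > h.py <<'E'
from station import *
import numpy as np, cv2
from scipy.spatial.transform import Rotation as Ro
def rot(o): 
    q=o["tool_rot"]; return Ro.from_quat([q[1],q[2],q[3],q[0]]).as_matrix()
def grab(name):
    o=get_obs(); p,d=read_camera(name); c=calibration(name); K=np.array(c["intrinsics"])
    v,u=np.mgrid[:480,:640]
    C=np.stack([(u-K[0,2])/K[0,0]*d,(v-K[1,2])/K[1,1]*d,d],-1)
    if "mount" in c:
        M=np.array(c["mount"]); T=np.eye(4); T[:3,:3]=rot(o); T[:3,3]=o["eef_pos"]; T=T@M
        W=C@T[:3,:3].T+T[:3,3]
    else:
        R=np.array(c["R"]); W=(C-np.array(c["t"]))@R
    W[d==0]=np.nan
    return p,W
def save(n,p): cv2.imwrite("pics/"+n,p[...,::-1])
E
python3 - <<'E'
from h import *
o=get_obs(); print({k:np.round(v,3) for k,v in o.items()}); print(rot(o).round(3))
print([x for x in dir() if 'over' in x.lower()])
try: print(finger_overhang)
except Exception as e: print(e)
for n in("scene","side"):
    p,W=grab(n); save(n+"0.png",p); np.save(n+"0.npy",W)
    c=calibration(n); print(n,-np.array(c["R"]).T@c["t"])
print(calibration("wrist")["mount"])
E
```

```text
{'t': np.float64(0.0), 'q': array([ 1.119,  0.478,  0.022,  1.556, -0.012,  1.109, -0.083]), 'joint_vel': array([-0.002, -0.002,  0.001,  0.   ,  0.001,  0.   , -0.002]), 'joint_torque': array([-1.0000e-03, -5.9645e+01,  1.6080e+00, -2.8121e+01,  1.2000e-02,
        9.0000e-03, -0.0000e+00]), 'eef_pos': array([ 0.227, -0.635,  0.255]), 'tool_rot': array([-0.001,  0.985,  0.171, -0.   ]), 'contact_force': array([ 0.04 , -0.361,  0.355]), 'torque': array([ 0.012,  0.075, -0.014]), 'grasp_force': np.float64(0.0), 'gripper_width': np.float64(0.998)}
[[ 0.941  0.337 -0.001]
 [ 0.337 -0.941  0.002]
 [-0.    -0.002 -1.   ]]
['finger_overhang']
0.025
scene [-0.30466887 -0.71186485  0.66422201]
side [ 0.47781852 -1.05225806  0.62894858]
[[ 5.34377950e-04 -9.48651304e-01 -3.16323281e-01  8.16772064e-02]
 [ 9.99999836e-01  5.72061294e-04 -2.62668954e-05 -1.02567730e-04]
 [ 2.05874430e-04 -3.16323215e-01  9.48651454e-01 -1.17088323e-01]
 [ 0.00000000e+00  0.00000000e+00  0.00000000e+00  1.00000000e+00]]
```

View pics/scene0.png

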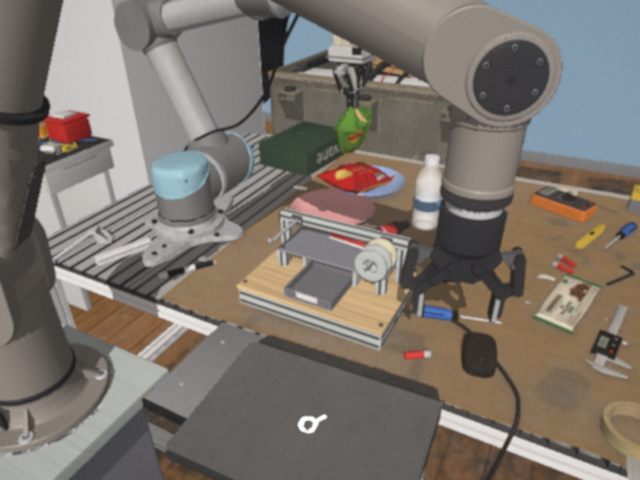

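View pics/side0.png

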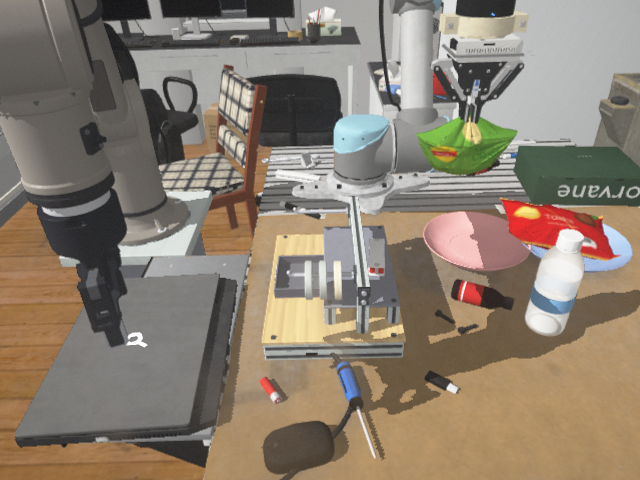

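The scene view shows the rack at about (325,280), the full hook on its right at (375,260), the tray at (318,285), and the screwdriver just right of the plinth at (450,315). The side view shows the rings at x 310–338, y≈280, the tray at (290,275) and the rail along x≈360. Next I'll fit the geometry from the depth.

```bash
python3 - <<'E'
from h import *
for n,(a,b,c,d) in {"side":(215,365,255,415),"scene":(195,350,230,420)}.items():
    p=cv2.imread(f"pics/{n}0.png"); cv2.imwrite(f"pics/{n}0c.png",cv2.resize(p[a:b,c:d],None,fx=4 if n=="scene" else 3.9,fy=3.8,interpolation=cv2.INTER_CUBIC))
W=np.concatenate([np.load(n+"0.npy").reshape(-1,3) for n in("side",)])
m=(W[:,0]>.3)&(W[:,0]<.9)&(abs(W[:,1]+.3)<.35)&(W[:,2]>.02)&(W[:,2]<.2); W=W[m]
h,e=np.histogram(W[:,2],np.arange(.02,.2,.003)); print([(round(x,3),int(c)) for x,c in zip(e,h)])
for lo,hi,nm in((.044,.052,"ply"),(.087,.095,"plate"),(.148,.158,"rail")):
    q=W[(W[:,2]>lo)&(W[:,2]<hi)]
    r=cv2.minAreaRect(q[:,:2].astype(np.float32)*1000); print(nm,len(q),r,q[:,2].mean(),np.percentile(q,[2,50,98],0).round(3).tolist())
E
```

```text
[(np.float64(0.02), 781), (np.float64(0.023), 806), (np.float64(0.026), 907), (np.float64(0.029), 649), (np.float64(0.032), 388), (np.float64(0.035), 359), (np.float64(0.038), 370), (np.float64(0.041), 272), (np.float64(0.044), 1649), (np.float64(0.047), 4410), (np.float64(0.05), 718), (np.float64(0.053), 206), (np.float64(0.056), 221), (np.float64(0.059), 245), (np.float64(0.062), 252), (np.float64(0.065), 242), (np.float64(0.068), 306), (np.float64(0.071), 122), (np.float64(0.074), 106), (np.float64(0.077), 114), (np.float64(0.08), 106), (np.float64(0.083), 101), (np.float64(0.086), 348), (np.float64(0.089), 3028), (np.float64(0.092), 363), (np.float64(0.095), 100), (np.float64(0.098), 85), (np.float64(0.101), 89), (np.float64(0.104), 89), (np.float64(0.107), 103), (np.float64(0.11), 417), (np.float64(0.113), 201), (np.float64(0.116), 105), (np.float64(0.119), 103), (np.float64(0.122), 109), (np.float64(0.125), 118), (np.float64(0.128), 109), (np.float64(0.131), 132), (np.float64(0.134), 126), (np.float64(0.137), 166), (np.float64(0.14), 266), (np.float64(0.143), 429), (np.float64(
[... 355 characters left out ...]
0.188), 40), (np.float64(0.191), 39), (np.float64(0.194), 45), (np.float64(0.197), 207)]
ply 6652 ((632.4449462890625, -330.2781677246094), (332.9457092285156, 534.6552124023438), 89.5086669921875) 0.047917668880239093 [[0.368, -0.493, 0.045], [0.439, -0.435, 0.048], [0.607, -0.176, 0.051]]
plate 3684 ((676.900146484375, -328.92022705078125), (427.6440734863281, 284.08709716796875), 4.016932964324951) 0.09057089903282972 [[0.476, -0.457, 0.088], [0.527, -0.377, 0.091], [0.867, -0.209, 0.093]]
rail 1590 ((645.7678833007812, -320.5052490234375), (486.3028564453125, 306.31707763671875), 4.97225284576416) 0.15204126207840893 [[0.444, -0.479, 0.149], [0.537, -0.42, 0.152], [0.889, -0.191, 0.157]]
```

View pics/side0c.png

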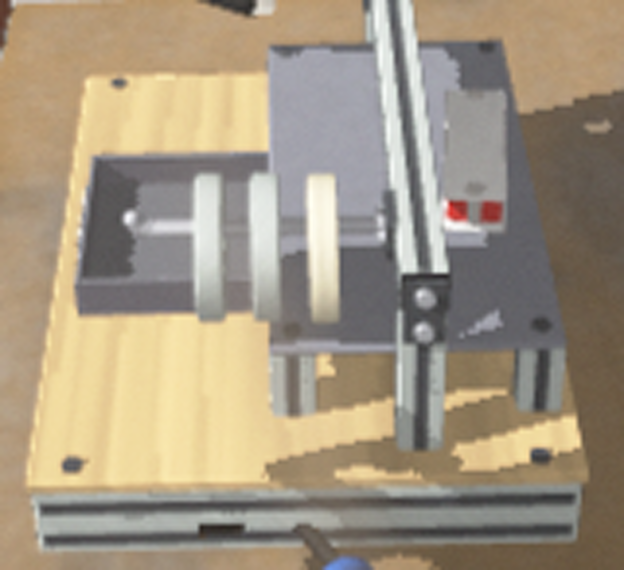

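The enlarged side view shows the front spacer at crop (207,245), the second at (264,245), the cream ring at (323,245) and the prong tip at (130,215). The tray lies left of the plate, and the rail ends at (425,300). Now I'll fit the rack.

```bash
python3 - <<'E'
from h import *
for n in("side","scene"):
    W=np.load(n+"0.npy").reshape(-1,3); W=W[(W[:,0]>.33)&(W[:,0]<.66)&(W[:,1]>-.55)&(W[:,1]<-.1)]
    for lo,hi,nm in((.044,.052,"ply"),(.087,.094,"plate"),(.149,.155,"rail"),(.067,.073,"traytop"),(.049,.0535,"trayfloor")):
        q=W[(W[:,2]>lo)&(W[:,2]<hi)]
        # keep dense
        g=np.round(q[:,:2]/.006).astype(int); u,inv,c=np.unique(g,axis=0,return_inverse=True,return_counts=True); q=q[c[inv.ravel()]>=3]
        if len(q)<10: continue
        r=cv2.minAreaRect(q[:,:2].astype(np.float32)*1000); print(n,nm,len(q),[np.round(x,1).tolist() for x in r],q[:,2].mean().round(4),np.percentile(q[:,:2],[1,99],0).round(3).tolist())
W=np.load("side0.npy")
p=cv2.imread("pics/side0.png")
# crop -> full pixels; rings
def px(cx,cy): return 255+cx/3.9,215+cy/3.8
for nm,x0,x1 in(("front",193,222),("mid",250,280),("flange",308,340),("prong",140,190)):
    a,b=px(x0,172 if nm!="prong" else 210),px(x1,322 if nm!="prong" else 240)
    q=W[int(a[1])-1:int(b[1])+2,int(a[0])-1:int(b[0])+2].reshape(-1,3); q=q[(q[:,2]>.093)&(q[:,2]<.18)]
    print(nm,len(q),np.percentile(q,[3,50,97],0).round(4).tolist())
E
```

```text
side ply 6299 [[486.9, -329.8], [331.0, 243.5], 89.5] 0.0479 [[0.366, -0.494], [0.603, -0.172]]
side plate 3329 [[537.3, -341.2], [280.3, 129.2], 89.4] 0.0905 [[0.474, -0.477], [0.601, -0.207]]
side rail 1156 [[479.6, -329.4], [305.3, 134.9], 89.5] 0.1517 [[0.417, -0.481], [0.547, -0.184]]
side traytop 271 [[465.4, -384.7], [134.1, 274.6], 36.3] 0.0694 [[0.378, -0.479], [0.6, -0.274]]
side trayfloor 842 [[487.7, -330.2], [317.4, 224.4], 89.9] 0.0508 [[0.381, -0.487], [0.592, -0.274]]
scene ply 4942 [[486.5, -330.0], [329.1, 245.0], 89.9] 0.0491 [[0.366, -0.493], [0.574, -0.169]]
scene plate 1837 [[533.3, -327.4], [286.4, 122.9], 88.9] 0.0919 [[0.473, -0.457], [0.589, -0.202]]
scene rail 903 [[480.7, -329.4], [302.9, 135.8], 89.8] 0.1525 [[0.417, -0.478], [0.548, -0.183]]
scene traytop 332 [[444.4, -345.4], [135.5, 271.5], 8.7] 0.0699 [[0.378, -0.468], [0.528, -0.207]]
scene trayfloor 2676 [[483.5, -330.1], [327.2, 237.6], 89.6] 0.0507 [[0.368, -0.491], [0.566, -0.174]]
front 315 [[0.4402, -0.4659, 0.1151], [0.4473, -0.4555, 0.148], [0.453, -0.4182, 0.1636]]
mid 299 [[0.465, -0.4664, 0.1148], [0.4709, -0.4567, 0.1514], [0.4769, -0.4252, 0.1636]]
flange 304 [[0.4891, -0.4674, 0.1158], [0.4953, -0.4573, 0.1495], [0.503, -0.4245, 0.1627]]
prong 81 [[0.4147, -0.4377, 0.1406], [0.4264, -0.4351, 0.1447], [0.4396, -0.4308, 0.1508]]
```

>>> drive_tool --increments '[{"dx": 0.046, "dy": -0.019, "claw": 0.0854}, {"dx": 0.046, "dy": -0.019}, {"dx": 0.046, "dy": -0.019}, {"dx": 0.046, "dy": -0.019}, {"dx": 0.046, "dy": -0.019}, {"dx": 0.046, "dy": -0.019}, {"wz": 9.85, "dz": 0.01}, {"wz": 9.85, "dz": 0.01}, {}, {}]' --newtons 30

```text
schema error: expected keys claw, dx, dy, dz, wx, wy, wz
```

```bash
python3 - <<'E'
from h import *
o=get_obs(); print(o["t"],o["eef_pos"].round(4),rot(o).round(3).tolist(),o["contact_force"].round(2))
p,W=grab("wrist"); save("w1.png",p); np.save("w1.npy",W)
E
```

```text
0.1 [ 0.2273 -0.635   0.2554] [[0.941, 0.337, -0.001], [0.337, -0.941, 0.002], [-0.0, -0.002, -1.0]] [-0.05 -0.22  0.69]
```

View pics/w1.png

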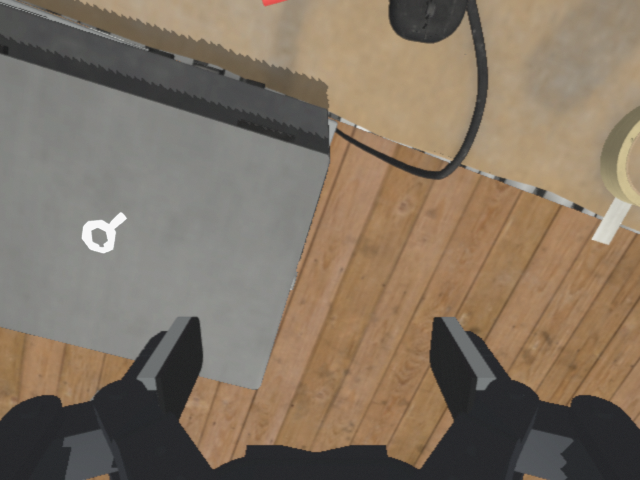

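The move was refused because every row must carry every key, so this wrist view still shows the start pose, with the cart and bench edge. I'll send it again with full rows.

>>> drive_tool --increments '[{"dx": 0.046, "dy": -0.019, "dz": 0, "wx": 0, "wy": 0, "wz": 0, "claw": 0.085}, {"dx": 0.046, "dy": -0.019, "dz": 0, "wx": 0, "wy": 0, "wz": 0, "claw": 0.085}, {"dx": 0.046, "dy": -0.019, "dz": 0, "wx": 0, "wy": 0, "wz": 0, "claw": 0.085}, {"dx": 0.046, "dy": -0.019, "dz": 0, "wx": 0, "wy": 0, "wz": 0, "claw": 0.085}, {"dx": 0.046, "dy": -0.019, "dz": 0, "wx": 0, "wy": 0, "wz": 0, "claw": 0.085}, {"dx": 0.046, "dy": -0.019, "dz": 0, "wx": 0, "wy": 0, "wz": 0, "claw": 0.085}, {"dx": 0, "dy": 0, "dz": 0.01, "wx": 0, "wy": 0, "wz": 9.85, "claw": 0.085}, {"dx": 0, "dy": 0, "dz": 0.01, "wx": 0, "wy": 0, "wz": 9.85, "claw": 0.085}, {"dx": 0, "dy": 0, "dz": 0, "wx": 0, "wy": 0, "wz": 0, "claw": 0.085}, {"dx": 0, "dy": 0, "dz": 0, "wx": 0, "wy": 0, "wz": 0, "claw": 0.085}]' --newtons 30

```text
t: 1.4
eef_pos: [0.449, -0.4353, 0.2365]
tool_rot: [0.0, 1.0, 0.002, 0.0]
contact_force: [-1.1, 1.2, 0.3]
gripper_width: 0.996
grasp_force: 0.0
```

```bash
python3 - <<'E'
from h import *
o=get_obs(); print(o["t"],o["eef_pos"].round(4),rot(o).round(3).tolist(),o["contact_force"].round(2))
p,W=grab("wrist"); save("w2.png",p); np.save("w2.npy",W)
E
```

```text
1.4 [ 0.449  -0.4353  0.2365] [[1.0, 0.003, 0.0], [0.003, -1.0, -0.0], [0.0, 0.0, -1.0]] [-1.06  1.2   0.33]
```

View pics/w2.png

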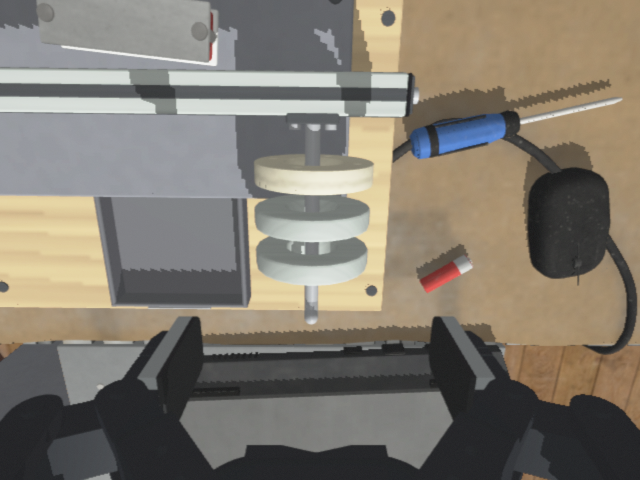

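The wrist view shows the three rings at (312,258), (312,216) and (314,174), the prong tip at (311,318), the tray's left and right walls at x≈107 and 242, its front wall at y≈300, and the rail along y≈92.

```bash
python3 - <<'E'
from h import *
W=np.load("w2.npy")
def s(nm,r0,r1,c0,c1,lo,hi):
    q=W[r0:r1,c0:c1].reshape(-1,3); q=q[(q[:,2]>lo)&(q[:,2]<hi)]; print(nm,len(q),np.percentile(q,[1,50,99],0).round(4).tolist())
s("front",232,285,250,375,.155,.17); s("mid",195,240,250,375,.155,.17); s("fl",150,195,250,380,.155,.17)
s("frontall",232,285,250,375,.1,.17);s("flall",150,195,250,380,.1,.17)
s("prong",290,326,300,325,.13,.16); s("prongback",132,153,300,325,.13,.15)
s("rail",65,120,0,415,.145,.158); s("plate",20,197,0,355,.086,.096)
s("trayFront",285,310,110,250,.066,.074);s("trayL",200,290,95,115,.066,.074);s("trayR",200,290,232,250,.066,.074)
q=W[240:290,60:240].reshape(-1,3)
E
```

```text
front 2597 [[0.4425, -0.4533, 0.1552], [0.4518, -0.4326, 0.1612], [0.4713, -0.4112, 0.1641]]
mid 1936 [[0.4668, -0.4537, 0.1551], [0.4732, -0.4326, 0.161], [0.478, -0.4113, 0.1641]]
fl 2115 [[0.4904, -0.4537, 0.1553], [0.4967, -0.4335, 0.1606], [0.5023, -0.413, 0.1634]]
frontall 5248 [[0.4426, -0.4627, 0.1166], [0.4532, -0.4326, 0.1548], [0.471, -0.4019, 0.1639]]
flall 4379 [[0.4905, -0.4642, 0.1049], [0.4994, -0.4335, 0.1544], [0.5087, -0.4027, 0.1632]]
prong 456 [[0.4126, -0.4359, 0.1424], [0.4209, -0.4318, 0.1461], [0.4311, -0.4282, 0.152]]
prongback 314 [[0.5087, -0.4365, 0.1421], [0.5139, -0.4329, 0.145], [0.5188, -0.4292, 0.1468]]
rail 18624 [[0.5266, -0.479, 0.1489], [0.5373, -0.3837, 0.1516], [0.5473, -0.2868, 0.1534]]
plate 35378 [[0.4745, -0.4535, 0.0888], [0.5142, -0.3373, 0.0905], [0.5783, -0.2318, 0.0934]]
trayFront 1035 [[0.3783, -0.3801, 0.0662], [0.3823, -0.3267, 0.069], [0.3978, -0.2732, 0.0708]]
trayL 586 [[0.3954, -0.2771, 0.0662], [0.4317, -0.2754, 0.069], [0.4655, -0.2721, 0.0707]]
trayR 513 [[0.3957, -0.3808, 0.0664], [0.4328, -0.379, 0.0691], [0.4658, -0.3766, 0.0709]]
```

>>> drive_tool --increments '[{"dx": -0.001, "dy": -0.002, "dz": 0.025, "wx": 0, "wy": 0, "wz": 0, "claw": 0.085}, {"dx": 0, "dy": 0, "dz": 0.03, "wx": 0, "wy": 0, "wz": 0, "claw": 0.085}, {"dx": 0, "dy": 0, "dz": 0.03, "wx": 0, "wy": 0, "wz": 0, "claw": 0.085}, {"dx": 0, "dy": 0, "dz": 0.018, "wx": 0, "wy": 0, "wz": 0, "claw": 0.085}, {"dx": 0, "dy": 0, "dz": 0, "wx": 0, "wy": 0, "wz": 0, "claw": 0.06}, {"dx": 0, "dy": 0, "dz": 0, "wx": 0, "wy": 0, "wz": 0, "claw": 0.06}, {"dx": 0, "dy": 0, "dz": 0, "wx": 0, "wy": 0, "wz": 0, "claw": 0.06}, {"dx": 0, "dy": 0, "dz": 0, "wx": 0, "wy": 0, "wz": 0, "claw": 0.06}]' --newtons 40

```text
t: 2.45
eef_pos: [0.4483, -0.4334, 0.134]
tool_rot: [0.0, 1.0, 0.0, 0.0]
contact_force: [-1.2, -0.5, -1.2]
gripper_width: 0.759
grasp_force: 44.4
```

>>> drive_tool --increments '[{"dx": 0, "dy": 0, "dz": -0.006, "wx": 0, "wy": 0, "wz": 0, "claw": 0.06}, {"dx": 0, "dy": 0, "dz": -0.007, "wx": 0, "wy": 0, "wz": 0, "claw": 0.06}, {"dx": 0, "dy": 0, "dz": 0, "wx": 0, "wy": 0, "wz": 0, "claw": 0.06}, {"dx": -0.015, "dy": 0, "dz": 0, "wx": 0, "wy": 0, "wz": 0, "claw": 0.06}, {"dx": -0.02, "dy": 0, "dz": 0, "wx": 0, "wy": 0, "wz": 0, "claw": 0.06}, {"dx": -0.025, "dy": 0, "dz": 0, "wx": 0, "wy": 0, "wz": 0, "claw": 0.06}, {"dx": 0, "dy": -0.02, "dz": 0, "wx": 0, "wy": 0, "wz": 0, "claw": 0.06}, {"dx": 0, "dy": -0.05, "dz": 0, "wx": 0, "wy": 0, "wz": 0, "claw": 0.06}, {"dx": 0, "dy": -0.05, "dz": 0, "wx": 0, "wy": 0, "wz": 0, "claw": 0.06}, {"dx": 0, "dy": -0.05, "dz": 0, "wx": 0, "wy": 0, "wz": 0, "claw": 0.06}, {"dx": 0, "dy": -0.03, "dz": 0, "wx": 0, "wy": 0, "wz": 0, "claw": 0.06}, {"dx": 0, "dy": -0.01, "dz": 0, "wx": 0, "wy": 0, "wz": 0, "claw": 0.06}, {"dx": 0, "dy": 0, "dz": 0, "wx": 0, "wy": 0, "wz": 0, "claw": 0.06}]'

```text
t: 4.08
eef_pos: [0.3878, -0.2232, 0.1464]
tool_rot: [0.0, 1.0, 0.0, 0.0]
contact_force: [0.1, 0.3, -0.9]
gripper_width: 0.764
grasp_force: 44.5
```

```bash
python3 - <<'E'
from h import *
o=get_obs(); print(o["t"],o["eef_pos"].round(4))
p,W=grab("wrist"); save("w3.png",p); np.save("w3.npy",W)
E
```

```text
4.075 [ 0.3878 -0.2232  0.1464]
```

View pics/w3.png

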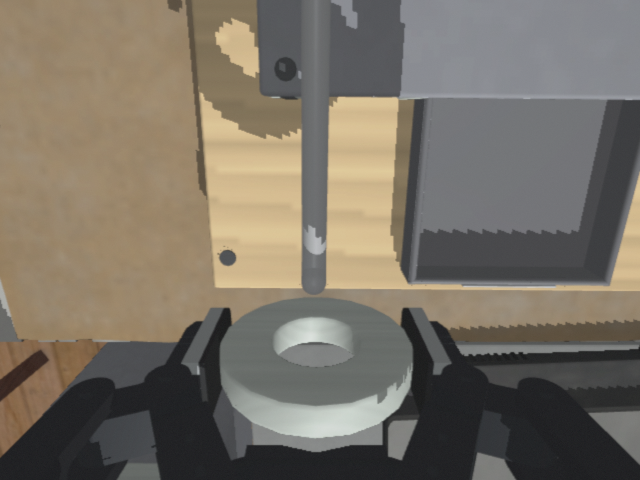

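The view shows the ring held upright, its bore at (314,345) in line with the spare prong's tip at (314,285). I'll hang it deep on the hook.

>>> drive_tool --increments '[{"dx": 0.015, "dy": 0, "dz": 0, "wx": 0, "wy": 0, "wz": 0, "claw": 0.06}, {"dx": 0.025, "dy": 0, "dz": 0, "wx": 0, "wy": 0, "wz": 0, "claw": 0.06}, {"dx": 0.03, "dy": 0, "dz": 0, "wx": 0, "wy": 0, "wz": 0, "claw": 0.06}, {"dx": 0.025, "dy": 0, "dz": 0, "wx": 0, "wy": 0, "wz": 0, "claw": 0.06}, {"dx": 0.015, "dy": 0, "dz": 0, "wx": 0, "wy": 0, "wz": 0, "claw": 0.06}, {"dx": 0, "dy": 0, "dz": 0, "wx": 0, "wy": 0, "wz": 0, "claw": 0.06}, {"dx": 0, "dy": 0, "dz": 0.006, "wx": 0, "wy": 0, "wz": 0, "claw": 0.06}, {"dx": 0, "dy": 0, "dz": 0.006, "wx": 0, "wy": 0, "wz": 0, "claw": 0.06}, {"dx": 0, "dy": 0, "dz": 0, "wx": 0, "wy": 0, "wz": 0, "claw": 0.06}]'

```text
t: 5.25
eef_pos: [0.4972, -0.2233, 0.1338]
tool_rot: [-0.0, 1.0, -0.0, -0.001]
contact_force: [0.1, 1.0, -0.0]
gripper_width: 0.764
grasp_force: 44.5
```

>>> drive_tool --increments '[{"dx": 0, "dy": 0, "dz": 0, "wx": 0, "wy": 0, "wz": 0, "claw": 0.085}, {"dx": 0, "dy": 0, "dz": 0, "wx": 0, "wy": 0, "wz": 0, "claw": 0.085}, {"dx": 0, "dy": 0, "dz": 0, "wx": 0, "wy": 0, "wz": 0, "claw": 0.085}, {"dx": 0, "dy": 0, "dz": -0.015, "wx": 0, "wy": 0, "wz": 0, "claw": 0.085}, {"dx": 0, "dy": 0, "dz": -0.035, "wx": 0, "wy": 0, "wz": 0, "claw": 0.085}, {"dx": 0, "dy": 0, "dz": -0.05, "wx": 0, "wy": 0, "wz": 0, "claw": 0.085}, {"dx": -0.005, "dy": 0.05, "dz": 0, "wx": 0, "wy": 0, "wz": 0, "claw": 0.085}, {"dx": -0.01, "dy": 0.06, "dz": 0, "wx": 0, "wy": 0, "wz": 0, "claw": 0.085}, {"dx": -0.01, "dy": 0.06, "dz": 0, "wx": 0, "wy": 0, "wz": 0, "claw": 0.085}, {"dx": 0, "dy": 0.04, "dz": 0, "wx": 0, "wy": 0, "wz": 0, "claw": 0.085}, {"dx": 0, "dy": 0, "dz": 0, "wx": 0, "wy": 0, "wz": 0, "claw": 0.085}]'

```text
t: 6.62
eef_pos: [0.4713, -0.4372, 0.2352]
tool_rot: [0.001, 1.0, -0.003, 0.0]
contact_force: [0.6, 0.8, 0.5]
gripper_width: 0.995
grasp_force: 0.0
```

```bash
python3 - <<'E'
from h import *
o=get_obs(); print(o["t"],o["eef_pos"].round(4))
p,W=grab("wrist"); np.save("w4.npy",W)
q=W.reshape(-1,3)
m=(q[:,2]>.156)&(q[:,2]<.17)&(abs(q[:,1]+.433)<.045)
print(np.histogram(q[m,0],np.arange(.43,.52,.004)))
for a,b in((.46,.482),(.485,.51)):
    r=q[m&(q[:,0]>a)&(q[:,0]<b)]; print(np.percentile(r,[2,50,98],0).round(4).tolist())
p,W=grab("side"); q=W.reshape(-1,3)
m=(q[:,2]>.1)&(q[:,2]<.17)&(abs(q[:,1]+.223)<.045)&(q[:,0]>.43)&(q[:,0]<.522); r=q[m]; r=r[r[:,2]>.155]
print(np.percentile(r,[2,50,98],0).round(4).tolist())
E
```

```text
6.625 [ 0.4713 -0.4372  0.2352]
(array([  0,   0,   0,   0,   0,   0,   0,   0,   3, 451, 549, 746,  50,
         0,   1, 502, 578, 607, 174,   0,   0,   0]), array([0.43 , 0.434, 0.438, 0.442, 0.446, 0.45 , 0.454, 0.458, 0.462,
       0.466, 0.47 , 0.474, 0.478, 0.482, 0.486, 0.49 , 0.494, 0.498,
       0.502, 0.506, 0.51 , 0.514, 0.518]))
[[0.4666, -0.4516, 0.1563], [0.4732, -0.4326, 0.1612], [0.478, -0.4131, 0.1639]]
[[0.4907, -0.4522, 0.1562], [0.497, -0.4335, 0.1607], [0.5023, -0.415, 0.1632]]
[[0.494, -0.2458, 0.1551], [0.4981, -0.2346, 0.1609], [0.5023, -0.2121, 0.1643]]
```

The mid ring is where expected, and the front spacer hangs on the spare hook at x≈.498. Now for the mid ring.

>>> drive_tool --increments '[{"dx": 0.001, "dy": 0, "dz": 0.02, "wx": 0, "wy": 0, "wz": 0, "claw": 0.085}, {"dx": 0, "dy": 0, "dz": 0.03, "wx": 0, "wy": 0, "wz": 0, "claw": 0.085}, {"dx": 0, "dy": 0, "dz": 0.03, "wx": 0, "wy": 0, "wz": 0, "claw": 0.085}, {"dx": 0, "dy": 0, "dz": 0.021, "wx": 0, "wy": 0, "wz": 0, "claw": 0.085}, {"dx": 0, "dy": 0, "dz": 0, "wx": 0, "wy": 0, "wz": 0, "claw": 0.06}, {"dx": 0, "dy": 0, "dz": 0, "wx": 0, "wy": 0, "wz": 0, "claw": 0.06}, {"dx": 0, "dy": 0, "dz": 0, "wx": 0, "wy": 0, "wz": 0, "claw": 0.06}, {"dx": 0, "dy": 0, "dz": 0, "wx": 0, "wy": 0, "wz": 0, "claw": 0.06}]'

```text
t: 7.72
eef_pos: [0.4743, -0.4333, 0.1342]
tool_rot: [0.0, 1.0, -0.0, 0.001]
contact_force: [0.8, 0.1, -0.5]
gripper_width: 0.766
grasp_force: 44.4
```

>>> drive_tool --increments '[{"dx": 0, "dy": 0, "dz": -0.006, "wx": 0, "wy": 0, "wz": 0, "claw": 0.06}, {"dx": 0, "dy": 0, "dz": -0.007, "wx": 0, "wy": 0, "wz": 0, "claw": 0.06}, {"dx": 0, "dy": 0, "dz": 0, "wx": 0, "wy": 0, "wz": 0, "claw": 0.06}, {"dx": -0.015, "dy": 0, "dz": 0, "wx": 0, "wy": 0, "wz": 0, "claw": 0.06}, {"dx": -0.025, "dy": 0, "dz": 0, "wx": 0, "wy": 0, "wz": 0, "claw": 0.06}, {"dx": -0.03, "dy": 0, "dz": 0, "wx": 0, "wy": 0, "wz": 0, "claw": 0.06}, {"dx": -0.016, "dy": 0, "dz": 0, "wx": 0, "wy": 0, "wz": 0, "claw": 0.06}, {"dx": 0, "dy": -0.02, "dz": 0, "wx": 0, "wy": 0, "wz": 0, "claw": 0.06}, {"dx": 0, "dy": -0.05, "dz": 0, "wx": 0, "wy": 0, "wz": 0, "claw": 0.06}, {"dx": 0, "dy": -0.05, "dz": 0, "wx": 0, "wy": 0, "wz": 0, "claw": 0.06}, {"dx": 0, "dy": -0.05, "dz": 0, "wx": 0, "wy": 0, "wz": 0, "claw": 0.06}, {"dx": 0, "dy": -0.03, "dz": 0, "wx": 0, "wy": 0, "wz": 0, "claw": 0.06}, {"dx": 0, "dy": -0.01, "dz": 0, "wx": 0, "wy": 0, "wz": 0, "claw": 0.06}, {"dx": 0, "dy": 0, "dz": 0, "wx": 0, "wy": 0, "wz": 0, "claw": 0.06}, {"dx": 0, "dy": 0, "dz": 0, "wx": 0, "wy": 0, "wz": 0, "claw": 0.06}]'

```text
t: 9.6
eef_pos: [0.3882, -0.2242, 0.1464]
tool_rot: [0.0, 1.0, -0.001, 0.0]
contact_force: [-0.3, 0.1, -0.5]
gripper_width: 0.771
grasp_force: 44.5
```

>>> drive_tool --increments '[{"dx": 0.015, "dy": 0, "dz": 0, "wx": 0, "wy": 0, "wz": 0, "claw": 0.06}, {"dx": 0.025, "dy": 0, "dz": 0, "wx": 0, "wy": 0, "wz": 0, "claw": 0.06}, {"dx": 0.025, "dy": 0, "dz": 0, "wx": 0, "wy": 0, "wz": 0, "claw": 0.06}, {"dx": 0.012, "dy": 0, "dz": 0, "wx": 0, "wy": 0, "wz": 0, "claw": 0.06}, {"dx": 0, "dy": 0, "dz": 0, "wx": 0, "wy": 0, "wz": 0, "claw": 0.06}, {"dx": 0, "dy": 0, "dz": 0.006, "wx": 0, "wy": 0, "wz": 0, "claw": 0.06}, {"dx": 0, "dy": 0, "dz": 0.006, "wx": 0, "wy": 0, "wz": 0, "claw": 0.06}, {"dx": 0, "dy": 0, "dz": 0, "wx": 0, "wy": 0, "wz": 0, "claw": 0.06}, {"dx": 0, "dy": 0, "dz": 0, "wx": 0, "wy": 0, "wz": 0, "claw": 0.085}, {"dx": 0, "dy": 0, "dz": 0, "wx": 0, "wy": 0, "wz": 0, "claw": 0.085}, {"dx": 0, "dy": 0, "dz": 0, "wx": 0, "wy": 0, "wz": 0, "claw": 0.085}, {"dx": 0, "dy": 0, "dz": -0.015, "wx": 0, "wy": 0, "wz": 0, "claw": 0.085}, {"dx": 0, "dy": 0, "dz": -0.035, "wx": 0, "wy": 0, "wz": 0, "claw": 0.085}, {"dx": 0, "dy": 0, "dz": -0.05, "wx": 0, "wy": 0, "wz": 0, "claw": 0.085}, {"dx": 0.005, "dy": 0.05, "dz": 0, "wx": 0, "wy": 0, "wz": 0, "claw": 0.085}, {"dx": 0.01, "dy": 0.06, "dz": 0, "wx": 0, "wy": 0, "wz": 0, "claw": 0.085}, {"dx": 0.01, "dy": 0.06, "dz": 0, "wx": 0, "wy": 0, "wz": 0, "claw": 0.085}, {"dx": 0.007, "dy": 0.039, "dz": 0, "wx": 0, "wy": 0, "wz": 0, "claw": 0.085}, {"dx": 0, "dy": 0, "dz": 0, "wx": 0, "wy": 0, "wz": 0, "claw": 0.085}, {"dx": 0, "dy": 0, "dz": 0, "wx": 0, "wy": 0, "wz": 0, "claw": 0.085}]'

```text
t: 12.1
eef_pos: [0.4972, -0.4311, 0.2348]
tool_rot: [-0.0, 1.0, 0.0, 0.0]
contact_force: [0.7, -0.6, -0.5]
gripper_width: 0.994
grasp_force: 0.0
```

```bash
python3 - <<'E'
from h import *
o=get_obs(); print(o["t"],o["eef_pos"].round(4))
p,W=grab("wrist"); save("w5.png",p)
q=W.reshape(-1,3)
m=(q[:,2]>.156)&(q[:,2]<.17)&(abs(q[:,1]+.433)<.045)
r=q[m&(q[:,0]>.485)&(q[:,0]<.51)]; print("fl",np.percentile(r,[2,50,98],0).round(4).tolist())
p,W=grab("side"); save("s5.png",p); q=W.reshape(-1,3)
m=(q[:,2]>.156)&(q[:,2]<.17)&(abs(q[:,1]+.223)<.045)&(q[:,0]>.43)&(q[:,0]<.522)
print(np.histogram(q[m,0],np.arange(.44,.52,.004))[0])
for a,b in((.45,.481),(.485,.51)):
    r=q[m&(q[:,0]>a)&(q[:,0]<b)]; print(np.percentile(r,[2,50,98],0).round(4).tolist())
E
```

```text
12.1 [ 0.4972 -0.4311  0.2348]
fl [[0.4906, -0.4521, 0.1563], [0.4974, -0.4335, 0.1607], [0.5025, -0.4151, 0.1631]]
[ 0  0  0  6 16 19 17  0  0  0  0  0  0  0  0  0  0  0  0  0]
[[0.4559, -0.2432, 0.1563], [0.461, -0.2333, 0.1617], [0.4662, -0.2153, 0.1649]]Traceback (most recent call last):
  File "<stdin>", line 11, in <module>
    return _quantile_unchecked(
        a, q, axis, out, overwrite_input, method, keepdims, weights)
    return _ureduce(a,
                    func=_quantile_ureduce_func,
    ...<5 lines>...
                    overwrite_input=overwrite_input,
                    method=method)
    r = func(a, **kwargs)
    result = _quantile(arr,
                       quantiles=q,
    ...<2 lines>...
                       out=out,
                       weights=wgt)
    slices_having_nans = np.isnan(arr[-1, ...])
                                  ~~~^^^^^^^^^
IndexError: index -1 is out of bounds for axis 0 with size 0
```

```bash
python3 - <<'E'
import cv2
p=cv2.imread("pics/s5.png"); cv2.imwrite("pics/s5c.png",cv2.resize(p[180:365,240:420],None,fx=3,fy=3))
E
```

```text
(no output)
```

View pics/s5c.png

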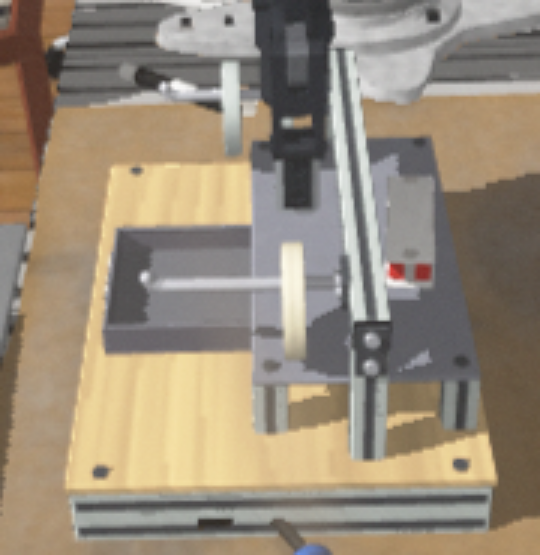

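The side view shows one spacer on the spare hook at (232,108), the other hidden behind the gripper at (298,100), and the adapter ring still on its hook at (293,300). I'll check the hidden ring with the scene camera.

```bash
python3 - <<'E'
from h import *
p,W=grab("scene"); save("sc5.png",p); q=W.reshape(-1,3)
m=(q[:,2]>.155)&(q[:,2]<.17)&(abs(q[:,1]+.223)<.045)&(q[:,0]>.43)&(q[:,0]<.522)
print(np.histogram(q[m,0],np.arange(.44,.524,.004))); print(q[m][:,1].min(),q[m][:,1].max())
E
```

```text
(array([ 0,  0,  0, 11, 60, 15, 21,  6,  0,  0,  0,  0, 15, 45, 21, 16,  2,
        0,  0,  0,  1]), array([0.44 , 0.444, 0.448, 0.452, 0.456, 0.46 , 0.464, 0.468, 0.472,
       0.476, 0.48 , 0.484, 0.488, 0.492, 0.496, 0.5  , 0.504, 0.508,
       0.512, 0.516, 0.52 , 0.524]))
-0.2502448562606256 -0.20263516542830845
```

>>> drive_tool --increments '[{"dx": 0, "dy": 0, "dz": 0.02, "wx": 0, "wy": 0, "wz": 0, "claw": 0.085}, {"dx": 0, "dy": 0, "dz": 0.03, "wx": 0, "wy": 0, "wz": 0, "claw": 0.085}, {"dx": 0, "dy": 0, "dz": 0.03, "wx": 0, "wy": 0, "wz": 0, "claw": 0.085}, {"dx": 0, "dy": 0, "dz": 0.02, "wx": 0, "wy": 0, "wz": 0, "claw": 0.085}, {"dx": 0, "dy": 0, "dz": 0, "wx": 0, "wy": 0, "wz": 0, "claw": 0.085}]'

```text
t: 12.88
eef_pos: [0.4964, -0.431, 0.133]
tool_rot: [-0.001, 1.0, 0.0, -0.001]
contact_force: [-0.1, 0.1, -0.4]
gripper_width: 0.995
grasp_force: 0.0
```

Both spacers hang at x≈.460 and .498. I'll grip the adapter ring, take it off and carry it in front of and above the tray.

>>> drive_tool --increments '[{"dx": 0, "dy": 0, "dz": 0, "wx": 0, "wy": 0, "wz": 0, "claw": 0.06}, {"dx": 0, "dy": 0, "dz": 0, "wx": 0, "wy": 0, "wz": 0, "claw": 0.06}, {"dx": 0, "dy": 0, "dz": 0, "wx": 0, "wy": 0, "wz": 0, "claw": 0.06}, {"dx": 0, "dy": 0, "dz": 0, "wx": 0, "wy": 0, "wz": 0, "claw": 0.06}, {"dx": 0, "dy": 0, "dz": -0.006, "wx": 0, "wy": 0, "wz": 0, "claw": 0.06}, {"dx": 0, "dy": 0, "dz": -0.007, "wx": 0, "wy": 0, "wz": 0, "claw": 0.06}, {"dx": 0, "dy": 0, "dz": 0, "wx": 0, "wy": 0, "wz": 0, "claw": 0.06}, {"dx": -0.015, "dy": 0, "dz": 0, "wx": 0, "wy": 0, "wz": 0, "claw": 0.06}, {"dx": -0.025, "dy": 0, "dz": 0, "wx": 0, "wy": 0, "wz": 0, "claw": 0.06}, {"dx": -0.03, "dy": 0, "dz": 0, "wx": 0, "wy": 0, "wz": 0, "claw": 0.06}, {"dx": -0.03, "dy": 0, "dz": 0, "wx": 0, "wy": 0, "wz": 0, "claw": 0.06}, {"dx": -0.008, "dy": 0, "dz": 0, "wx": 0, "wy": 0, "wz": 0, "claw": 0.06}, {"dx": 0, "dy": 0, "dz": -0.03, "wx": 0, "wy": 0, "wz": 0, "claw": 0.06}, {"dx": 0, "dy": -0.025, "dz": -0.03, "wx": 0, "wy": 0, "wz": 0, "claw": 0.06}, {"dx": 0, "dy": -0.04, "dz": 0, "wx": 0, "wy": 0, "wz": 0, "claw": 0.06}, {"dx": 0, "dy": -0.04, "dz": 0, "wx": 0, "wy": 0, "wz": 0, "claw": 0.06}, {"dx": 0, "dy": 0, "dz": 0, "wx": 0, "wy": 0, "wz": 0, "claw": 0.06}]'

```text
t: 15.0
eef_pos: [0.3898, -0.3239, 0.2073]
tool_rot: [-0.001, 1.0, 0.003, 0.0]
contact_force: [0.3, -0.3, -0.3]
gripper_width: 0.75
grasp_force: 44.3
```

>>> drive_tool --increments '[{"dx": 0, "dy": 0, "dz": 0, "wx": 0, "wy": 8, "wz": 0, "claw": 0.06}, {"dx": 0, "dy": 0, "dz": 0, "wx": 0, "wy": 8, "wz": 0, "claw": 0.06}, {"dx": 0, "dy": 0, "dz": 0, "wx": 0, "wy": 8, "wz": 0, "claw": 0.06}, {"dx": 0, "dy": 0, "dz": 0, "wx": 0, "wy": 8, "wz": 0, "claw": 0.06}, {"dx": 0, "dy": 0, "dz": 0, "wx": 0, "wy": 8, "wz": 0, "claw": 0.06}, {"dx": 0, "dy": 0, "dz": 0, "wx": 0, "wy": 5, "wz": 0, "claw": 0.06}, {"dx": 0, "dy": 0, "dz": 0, "wx": 0, "wy": 5, "wz": 0, "claw": 0.06}, {"dx": 0, "dy": 0, "dz": 0, "wx": 0, "wy": 0, "wz": 0, "claw": 0.06}, {"dx": 0, "dy": 0, "dz": 0, "wx": 0, "wy": 0, "wz": 0, "claw": 0.06}]'

```text
t: 16.12
eef_pos: [0.3901, -0.3235, 0.2025]
tool_rot: [-0.01, 0.932, 0.003, 0.362]
contact_force: [0.7, 0.6, -0.1]
gripper_width: 0.751
grasp_force: 44.3
```

```bash
python3 - <<'E'
from h import *
o=get_obs(); print(o["t"],o["eef_pos"].round(4),rot(o).round(3).tolist(),o["q"].round(2))
p,W=grab("wrist"); save("w6.png",p); np.save("w6.npy",W)
E
```

```text
16.125 [ 0.3901 -0.3235  0.2025] [[0.738, 0.012, 0.675], [-0.002, -1.0, 0.02], [0.675, -0.016, -0.738]] [ 1.4   0.25 -0.56  2.31 -1.31  0.45  0.5 ]
```

View pics/w6.png

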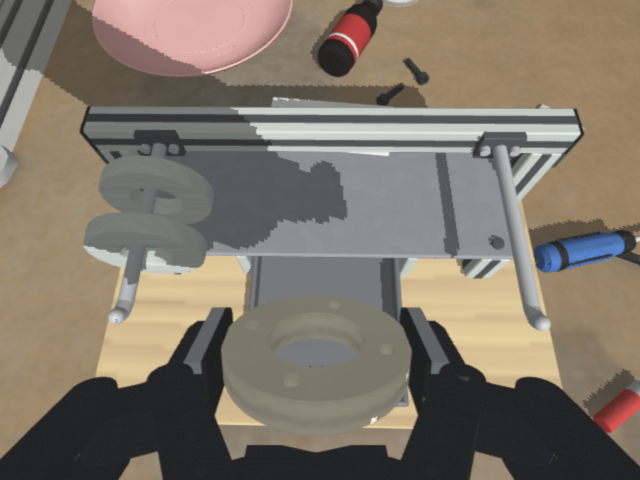

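The view shows the adapter ring held at (316,360) with the tool tilted about 42°, the two spacers on the left hook at (150,190) and (145,240), and the tray's opening behind the ring at x 250–405. Now I'll lower it over the tray.

>>> drive_tool --increments '[{"dx": -0.0045, "dy": 0.001, "dz": 0.016, "wx": 0, "wy": 0, "wz": 0, "claw": 0.06}, {"dx": -0.0045, "dy": 0.001, "dz": 0.016, "wx": 0, "wy": 0, "wz": 0, "claw": 0.06}, {"dx": -0.0045, "dy": 0.001, "dz": 0.016, "wx": 0, "wy": 0, "wz": 0, "claw": 0.06}, {"dx": -0.0045, "dy": 0.001, "dz": 0.016, "wx": 0, "wy": 0, "wz": 0, "claw": 0.06}, {"dx": -0.005, "dy": 0.001, "dz": 0.016, "wx": 0, "wy": 0, "wz": 0, "claw": 0.06}, {"dx": -0.005, "dy": 0, "dz": 0.016, "wx": 0, "wy": 0, "wz": 0, "claw": 0.06}, {"dx": 0, "dy": 0, "dz": 0, "wx": 0, "wy": 0, "wz": 0, "claw": 0.06}, {"dx": 0, "dy": 0, "dz": 0, "wx": 0, "wy": 0, "wz": 0, "claw": 0.06}]'

```text
t: 17.18
eef_pos: [0.4308, -0.3363, 0.1265]
tool_rot: [-0.021, 0.935, 0.008, 0.355]
contact_force: [0.6, 0.2, -1.3]
gripper_width: 0.749
grasp_force: 44.4
```

```bash
python3 - <<'E'
from h import *
o=get_obs(); print(o["t"],o["eef_pos"].round(4),rot(o).round(3).tolist(),o["q"].round(2))
E
```

```text
17.175 [ 0.4308 -0.3363  0.1265] [[0.748, 0.03, 0.663], [-0.0, -0.999, 0.045], [0.664, -0.034, -0.747]] [ 1.55  0.56 -0.84  2.25 -1.37  0.17  0.65]
```

Joints 5 and 6 are at their limits because the tilt isn't radial from the base. I'll raise a little, turn the tilt plane about the vertical toward the base's radial direction (about -37°), then tilt further.

>>> drive_tool --increments '[{"dx": 0.013, "dy": 0, "dz": -0.015, "wx": 0, "wy": 0, "wz": 0, "claw": 0.06}, {"dx": 0, "dy": 0, "dz": 0, "wx": -4.9, "wy": 0.25, "wz": 5.5, "claw": 0.06}, {"dx": 0, "dy": 0, "dz": 0, "wx": -4.9, "wy": 0.25, "wz": 5.5, "claw": 0.06}, {"dx": 0, "dy": 0, "dz": 0, "wx": -4.9, "wy": 0.25, "wz": 5.5, "claw": 0.06}, {"dx": 0, "dy": 0, "dz": 0, "wx": -4.9, "wy": 0.25, "wz": 5.5, "claw": 0.06}, {"dx": 0, "dy": 0, "dz": 0, "wx": -4.9, "wy": 0.25, "wz": 5.5, "claw": 0.06}, {"dx": 0, "dy": 0, "dz": 0, "wx": 0, "wy": 0, "wz": 0, "claw": 0.06}, {"dx": 0, "dy": 0, "dz": 0, "wx": 0, "wy": 4, "wz": 0, "claw": 0.06}, {"dx": 0, "dy": 0, "dz": 0, "wx": 0, "wy": 4, "wz": 0, "claw": 0.06}, {"dx": 0, "dy": 0, "dz": 0, "wx": 0, "wy": 0, "wz": 0, "claw": 0.06}, {"dx": 0, "dy": 0, "dz": 0, "wx": 0, "wy": 0, "wz": 0, "claw": 0.06}]'

```text
t: 18.55
eef_pos: [0.4164, -0.3771, 0.2211]
tool_rot: [0.039, 0.914, -0.213, 0.344]
contact_force: [0.3, 0.5, -0.9]
gripper_width: 0.748
grasp_force: 44.8
```

```bash
python3 - <<'E'
from h import *
o=get_obs(); print(o["t"],o["eef_pos"].round(4),rot(o).round(3).tolist(),o["q"].round(2))
E
```

```text
18.55 [ 0.4164 -0.3771  0.2211] [[0.673, -0.416, 0.611], [-0.362, -0.906, -0.218], [0.645, -0.074, -0.761]] [ 1.27  0.21 -0.54  2.27 -1.37  0.17  0.05]
```

```bash
cat >> h.py <<'E'
def Rt(psi,tilt):
    c,s=np.cos(np.radians(psi)),np.sin(np.radians(psi))
    R=np.array([[c,s,0],[s,-c,0],[0,0,-1.]])
    return R@Ro.from_rotvec([0,np.radians(tilt),0]).as_matrix()
def delta(P,R,n):
    o=get_obs(); R0=rot(o); d=R0.T@(np.array(P)-o["eef_pos"]); w=np.degrees(Ro.from_matrix(R0.T@R).as_rotvec())
    print("t",o["t"],o["eef_pos"].round(4),"q",o["q"].round(2),"tilt",np.degrees(np.arccos(-R0[2,2])).round(1)); print("total shift first",d.round(4),"turn",w.round(2),"| per row",n,(d/n).round(4),(w/n).round(2))
E
python3 - <<'E'
from h import *
delta([.41,-.33,.2],Rt(25,0),10)
E
```

```text
t 18.55 [ 0.4164 -0.3771  0.2211] q [ 1.27  0.21 -0.54  2.27 -1.37  0.17  0.05] tilt 40.5
total shift first [-0.0349 -0.0385  0.0019] turn [ 13.64 -39.5  -49.01] | per row 10 [-0.0035 -0.0038  0.0002] [ 1.36 -3.95 -4.9 ]
```

>>> drive_tool --increments '[{"dx": -0.017, "dy": -0.019, "dz": 0, "wx": 0, "wy": 0, "wz": 0, "claw": 0.06}, {"dx": -0.018, "dy": -0.019, "dz": 0.002, "wx": 0, "wy": 0, "wz": 0, "claw": 0.06}, {"dx": 0, "dy": 0, "dz": 0, "wx": 1.7, "wy": -4.94, "wz": -6.13, "claw": 0.06}, {"dx": 0, "dy": 0, "dz": 0, "wx": 1.7, "wy": -4.94, "wz": -6.13, "claw": 0.06}, {"dx": 0, "dy": 0, "dz": 0, "wx": 1.7, "wy": -4.94, "wz": -6.13, "claw": 0.06}, {"dx": 0, "dy": 0, "dz": 0, "wx": 1.7, "wy": -4.94, "wz": -6.13, "claw": 0.06}, {"dx": 0, "dy": 0, "dz": 0, "wx": 1.7, "wy": -4.94, "wz": -6.13, "claw": 0.06}, {"dx": 0, "dy": 0, "dz": 0, "wx": 1.7, "wy": -4.94, "wz": -6.13, "claw": 0.06}, {"dx": 0, "dy": 0, "dz": 0, "wx": 1.7, "wy": -4.94, "wz": -6.13, "claw": 0.06}, {"dx": 0, "dy": 0, "dz": 0, "wx": 1.7, "wy": -4.94, "wz": -6.13, "claw": 0.06}, {"dx": 0, "dy": 0, "dz": 0, "wx": 0, "wy": 0, "wz": 0, "claw": 0.06}, {"dx": 0, "dy": 0, "dz": 0, "wx": 0, "wy": 0, "wz": 0, "claw": 0.06}]'

```text
t: 20.05
eef_pos: [0.4123, -0.3323, 0.2196]
tool_rot: [-0.007, 0.981, 0.191, 0.03]
contact_force: [0.0, 0.3, -0.4]
gripper_width: 0.75
grasp_force: 44.8
```

```bash
python3 - <<'E'
from h import *
delta([.42,-.33,.15],Rt(25,0),1)
E
```

```text
t 20.05 [ 0.4123 -0.3323  0.2196] q [ 0.72  0.27 -0.16  1.95 -0.01  0.89 -0.6 ] tilt 3.5
total shift first [0.0038 0.001  0.0699] turn [-0.09 -3.51 -2.92] | per row 1 [0.0038 0.001  0.0699] [-0.09 -3.51 -2.92]
```

```bash
python3 - <<'E'
from h import *
delta([.438,-.324,.14],Rt(10,38),6)
E
```

```text
t 20.05 [ 0.4123 -0.3323  0.2196] q [ 0.72  0.27 -0.16  1.95 -0.01  0.89 -0.6 ] tilt 3.5
total shift first [0.0221 0.0023 0.081 ] turn [-4.52 34.39 11.41] | per row 6 [0.0037 0.0004 0.0135] [-0.75  5.73  1.9 ]
```

>>> drive_tool --increments '[{"dx": 0.0074, "dy": 0.0008, "dz": 0.027, "wx": 0, "wy": 0, "wz": 0, "claw": 0.06}, {"dx": 0.0074, "dy": 0.0008, "dz": 0.027, "wx": 0, "wy": 0, "wz": 0, "claw": 0.06}, {"dx": 0.0074, "dy": 0.0008, "dz": 0.027, "wx": 0, "wy": 0, "wz": 0, "claw": 0.06}, {"dx": 0, "dy": 0, "dz": 0, "wx": -0.75, "wy": 5.73, "wz": 1.9, "claw": 0.06}, {"dx": 0, "dy": 0, "dz": 0, "wx": -0.75, "wy": 5.73, "wz": 1.9, "claw": 0.06}, {"dx": 0, "dy": 0, "dz": 0, "wx": -0.75, "wy": 5.73, "wz": 1.9, "claw": 0.06}, {"dx": 0, "dy": 0, "dz": 0, "wx": -0.75, "wy": 5.73, "wz": 1.9, "claw": 0.06}, {"dx": 0, "dy": 0, "dz": 0, "wx": -0.75, "wy": 5.73, "wz": 1.9, "claw": 0.06}, {"dx": 0, "dy": 0, "dz": 0, "wx": -0.75, "wy": 5.73, "wz": 1.9, "claw": 0.06}, {"dx": 0, "dy": 0, "dz": 0, "wx": 0, "wy": 0, "wz": 0, "claw": 0.06}, {"dx": 0, "dy": 0, "dz": 0, "wx": 0, "wy": 0, "wz": 0, "claw": 0.06}]'

```text
t: 21.42
eef_pos: [0.4384, -0.3255, 0.1403]
tool_rot: [-0.028, 0.942, 0.083, 0.323]
contact_force: [0.2, -0.6, -0.3]
gripper_width: 0.755
grasp_force: 44.8
```

```bash
python3 - <<'E'
from h import *
delta([.438,-.324,.092],Rt(10,38),4)
print(rot(get_obs()).round(3).tolist())
E
```

```text
t 21.425 [ 0.4384 -0.3255  0.1403] q [ 1.49  0.51 -0.82  2.2  -0.76  0.26  0.13] tilt 37.9
total shift first [-0.0297 -0.0016  0.0381] turn [-0.    0.14  0.05] | per row 4 [-0.0074 -0.0004  0.0095] [-0.    0.04  0.01]
[[0.777, 0.174, 0.604], [0.138, -0.985, 0.107], [0.614, 0.0, -0.79]]
```

>>> drive_tool --increments '[{"dx": -0.0074, "dy": -0.0004, "dz": 0.0095, "wx": 0, "wy": 0, "wz": 0, "claw": 0.06}, {"dx": -0.0074, "dy": -0.0004, "dz": 0.0095, "wx": 0, "wy": 0, "wz": 0, "claw": 0.06}, {"dx": -0.0074, "dy": -0.0004, "dz": 0.0095, "wx": 0, "wy": 0, "wz": 0, "claw": 0.06}, {"dx": -0.0074, "dy": -0.0004, "dz": 0.0095, "wx": 0, "wy": 0, "wz": 0, "claw": 0.06}, {"dx": 0, "dy": 0, "dz": 0, "wx": 0, "wy": 0, "wz": 0, "claw": 0.06}, {"dx": 0, "dy": 0, "dz": 0, "wx": 0, "wy": 0, "wz": 0, "claw": 0.06}]'

```text
t: 22.18
eef_pos: [0.4387, -0.3233, 0.0921]
tool_rot: [-0.029, 0.942, 0.083, 0.324]
contact_force: [-0.2, -0.6, -0.9]
gripper_width: 0.749
grasp_force: 44.8
```

```bash
python3 - <<'E'
from h import *
delta([.438,-.324,.085],Rt(10,38),1)
p,W=grab("wrist"); save("w7.png",p); np.save("w7.npy",W)
p,W=grab("scene"); save("sc7.png",p)
cv2.imwrite("pics/c7.png",np.hstack([cv2.resize(cv2.imread("pics/w7.png"),(400,300)),cv2.resize(cv2.imread("pics/sc7.png")[190:350,220:433],(400,300))]))
E
```

```text
t 22.175 [ 0.4387 -0.3233  0.0921] q [ 1.44  0.61 -0.77  2.22 -1.04  0.17  0.46] tilt 37.9
total shift first [-0.005   0.0006  0.0051] turn [-0.07  0.06  0.1 ] | per row 1 [-0.005   0.0006  0.0051] [-0.07  0.06  0.1 ]
```

View pics/c7.png

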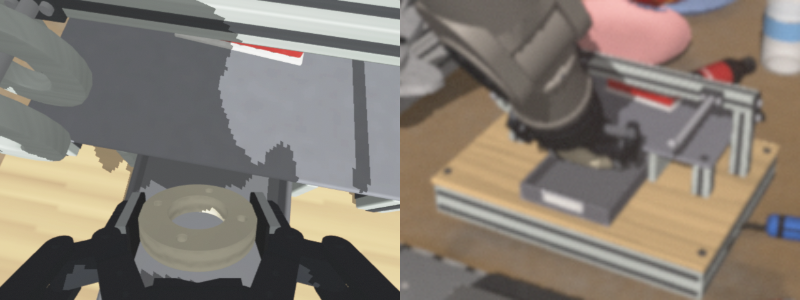

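The ring sits over the open part of the tray (wrist half, (197,220)), between its side walls and clear of the plate. I'll release it.

>>> drive_tool --increments '[{"dx": 0, "dy": 0, "dz": 0, "wx": 0, "wy": 0, "wz": 0, "claw": 0.075}, {"dx": 0, "dy": 0, "dz": 0, "wx": 0, "wy": 0, "wz": 0, "claw": 0.075}, {"dx": 0, "dy": 0, "dz": 0, "wx": 0, "wy": 0, "wz": 0, "claw": 0.078}, {"dx": 0, "dy": 0, "dz": 0, "wx": 0, "wy": 0, "wz": 0, "claw": 0.078}, {"dx": 0.012, "dy": 0, "dz": -0.016, "wx": 0, "wy": 0, "wz": 0, "claw": 0.078}, {"dx": 0.018, "dy": 0, "dz": -0.024, "wx": 0, "wy": 0, "wz": 0, "claw": 0.078}, {"dx": 0.024, "dy": 0, "dz": -0.032, "wx": 0, "wy": 0, "wz": 0, "claw": 0.078}, {"dx": 0.012, "dy": 0, "dz": -0.016, "wx": 0, "wy": 0, "wz": 0, "claw": 0.078}, {"dx": 0, "dy": 0, "dz": 0, "wx": 0, "wy": 0, "wz": 0, "claw": 0.078}]'

```text
t: 23.4
eef_pos: [0.4368, -0.3247, 0.2037]
tool_rot: [-0.027, 0.942, 0.084, 0.325]
contact_force: [-0.2, 0.0, -0.4]
gripper_width: 0.913
grasp_force: 0.0
```

```bash
python3 - <<'E'
from h import *
delta([.335,-.33,.2],Rt(-37,0),6)
p,W=grab("wrist"); save("w8.png",p); np.save("w8.npy",W)
q=W.reshape(-1,3); hsv=cv2.cvtColor(p,cv2.COLOR_RGB2HSV).reshape(-1,3)
m=(q[:,0]>.375)&(q[:,0]<.475)&(abs(q[:,1]+.327)<.06)
print(np.histogram(q[m,2],np.arange(.045,.12,.003)))
r=q[m&(q[:,2]>.0595)&(q[:,2]<.0655)&(q[:,0]>.384)&(abs(q[:,1]+.327)<.048)]; print(len(r),np.percentile(r,[1,50,99],0).round(4).tolist())
A=np.c_[r[:,:2],np.ones(len(r))]; print(np.linalg.lstsq(A,r[:,2],rcond=None)[0])
E
```

```text
t 23.4 [ 0.4368 -0.3247  0.2037] q [ 1.3   0.31 -0.57  2.18 -0.92  0.47  0.19] tilt 38.0
total shift first [-0.0819 -0.0126 -0.0594] turn [-15.39 -35.91  45.37] | per row 6 [-0.0137 -0.0021 -0.0099] [-2.57 -5.99  7.56]
(array([  560, 10250,  3120,   282,   281,  4759,  1444,   996,  1008,
          16,    10,    13,     8,    15,   428,   349,     0,     0,
           0,     0,     0,     0,     0,     0]), array([0.045, 0.048, 0.051, 0.054, 0.057, 0.06 , 0.063, 0.066, 0.069,
       0.072, 0.075, 0.078, 0.081, 0.084, 0.087, 0.09 , 0.093, 0.096,
       0.099, 0.102, 0.105, 0.108, 0.111, 0.114, 0.117]))
5845 [[0.3946, -0.3628, 0.0606], [0.4231, -0.332, 0.0624], [0.4569, -0.3004, 0.0642]]
[-7.28724285e-06 -9.79529799e-04  6.21170833e-02]
```

View pics/w8.png

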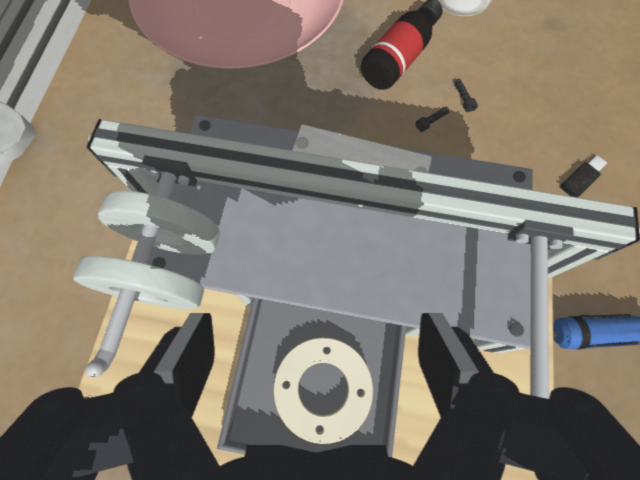

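The adapter ring lies flat in the tray at (324,390): its top is at z≈.062, its slope is nil, its centre is about 15 mm in front of the tray's centre, and both spacers still hang. Next I'll bring the closed fingers in front of the tray.

```bash
python3 - <<'E'
from h import *
delta([.335,-.328,.2],Rt(0,0),5)
W=np.load("w8.npy"); q=W.reshape(-1,3)
r=q[(q[:,2]>.067)&(q[:,2]<.073)&(q[:,0]>.38)&(q[:,0]<.465)]
for a,b in((-.31,-.26),(-.39,-.35)):
    s=r[(r[:,1]>a)&(r[:,1]<b)]; print(len(s),np.percentile(s,[5,50,95],0).round(4).tolist())
E
```

```text
t 23.45 [ 0.4362 -0.3242  0.2024] q [ 1.31  0.31 -0.57  2.18 -0.92  0.47  0.19] tilt 38.0
total shift first [-0.0805 -0.014  -0.0599] turn [ -3.23 -37.88   9.73] | per row 5 [-0.0161 -0.0028 -0.012 ] [-0.65 -7.58  1.95]
1016 [[0.3811, -0.2852, 0.0677], [0.4124, -0.2749, 0.069], [0.4593, -0.2726, 0.0704]]
735 [[0.3983, -0.3801, 0.0676], [0.4277, -0.3782, 0.069], [0.461, -0.3765, 0.0704]]
```

>>> drive_tool --increments '[{"dx": 0, "dy": 0, "dz": 0, "wx": -0.65, "wy": -7.58, "wz": 1.95, "claw": 0.0}, {"dx": 0, "dy": 0, "dz": 0, "wx": -0.65, "wy": -7.58, "wz": 1.95, "claw": 0.0}, {"dx": 0, "dy": 0, "dz": 0, "wx": -0.65, "wy": -7.58, "wz": 1.95, "claw": 0.0}, {"dx": 0, "dy": 0, "dz": 0, "wx": -0.65, "wy": -7.58, "wz": 1.95, "claw": 0.0}, {"dx": 0, "dy": 0, "dz": 0, "wx": -0.65, "wy": -7.58, "wz": 1.95, "claw": 0.0}, {"dx": 0, "dy": 0, "dz": 0, "wx": 0, "wy": 0, "wz": 0, "claw": 0.0}, {"dx": -0.03, "dy": 0.001, "dz": 0, "wx": 0, "wy": 0, "wz": 0, "claw": 0.0}, {"dx": -0.04, "dy": 0.001, "dz": 0, "wx": 0, "wy": 0, "wz": 0, "claw": 0.0}, {"dx": -0.03, "dy": 0.001, "dz": 0, "wx": 0, "wy": 0, "wz": 0, "claw": 0.0}, {"dx": 0, "dy": 0, "dz": 0, "wx": 0, "wy": 0, "wz": 0, "claw": 0.0}, {"dx": 0, "dy": 0, "dz": 0, "wx": 0, "wy": 0, "wz": 0, "claw": 0.0}]'

```text
t: 24.82
eef_pos: [0.3364, -0.3271, 0.1954]
tool_rot: [-0.007, 1.0, 0.008, 0.025]
contact_force: [-0.2, 0.5, 0.0]
gripper_width: 0.002
grasp_force: 0.0
```

```bash
python3 - <<'E'
from h import *
o=get_obs(); print(o["contact_force"].round(2),o["gripper_width"])
delta([.335,-.328,.08],Rt(0,0),4)
E
```

```text
[-0.21  0.47  0.01] 0.0018806981893933813
t 24.825 [ 0.3364 -0.3271  0.1954] q [ 0.73  0.21 -0.07  2.11 -0.04  0.8  -0.87] tilt 2.9
total shift first [-0.0071  0.0024  0.1152] turn [-0.78 -2.83  0.95] | per row 4 [-0.0018  0.0006  0.0288] [-0.19 -0.71  0.24]
```

>>> drive_tool --increments '[{"dx": 0, "dy": 0, "dz": 0, "wx": -0.8, "wy": -2.8, "wz": 0.9, "claw": 0.0}, {"dx": 0, "dy": 0, "dz": 0.03, "wx": 0, "wy": 0, "wz": 0, "claw": 0.0}, {"dx": 0, "dy": 0, "dz": 0.035, "wx": 0, "wy": 0, "wz": 0, "claw": 0.0}, {"dx": 0, "dy": 0, "dz": 0.03, "wx": 0, "wy": 0, "wz": 0, "claw": 0.0}, {"dx": 0, "dy": 0, "dz": 0.02, "wx": 0, "wy": 0, "wz": 0, "claw": 0.0}, {"dx": 0, "dy": 0, "dz": 0, "wx": 0, "wy": 0, "wz": 0, "claw": 0.0}, {"dx": 0, "dy": 0, "dz": 0, "wx": 0, "wy": 0, "wz": 0, "claw": 0.0}]'

```text
t: 25.7
eef_pos: [0.3374, -0.3274, 0.0813]
tool_rot: [0.001, 1.0, 0.001, 0.0]
contact_force: [0.5, 1.0, -0.2]
gripper_width: -0.001
grasp_force: 0.0
```

```bash
python3 - <<'E'
from h import *
o=get_obs(); print(o["contact_force"].round(2),o["gripper_width"],rot(o).round(3).tolist())
delta([.36,-.327,.08],Rt(0,0),1)
E
```

```text
[ 0.46  1.   -0.23] -0.0011844853884745 [[1.0, 0.002, 0.0], [0.002, -1.0, -0.001], [0.0, 0.001, -1.0]]
t 25.7 [ 0.3374 -0.3274  0.0813] q [ 0.68  0.41 -0.06  2.17  0.04  0.56 -0.97] tilt 0.1
total shift first [ 0.0226 -0.0003  0.0013] turn [ 0.08 -0.03  0.12] | per row 1 [ 0.0226 -0.0003  0.0013] [ 0.08 -0.03  0.12]
```

>>> drive_tool --increments '[{"dx": 0.01, "dy": 0, "dz": 0, "wx": 0, "wy": 0, "wz": 0, "claw": 0.0}, {"dx": 0.01, "dy": 0, "dz": 0, "wx": 0, "wy": 0, "wz": 0, "claw": 0.0}, {"dx": 0.005, "dy": 0, "dz": 0, "wx": 0, "wy": 0, "wz": 0, "claw": 0.0}, {"dx": 0.003, "dy": 0, "dz": 0, "wx": 0, "wy": 0, "wz": 0, "claw": 0.0}, {"dx": 0.003, "dy": 0, "dz": 0, "wx": 0, "wy": 0, "wz": 0, "claw": 0.0}, {"dx": 0.004, "dy": 0, "dz": 0, "wx": 0, "wy": 0, "wz": 0, "claw": 0.0}, {"dx": 0.005, "dy": 0, "dz": 0, "wx": 0, "wy": 0, "wz": 0, "claw": 0.0}, {"dx": 0.005, "dy": 0, "dz": 0, "wx": 0, "wy": 0, "wz": 0, "claw": 0.0}, {"dx": 0.005, "dy": 0, "dz": 0, "wx": 0, "wy": 0, "wz": 0, "claw": 0.0}, {"dx": 0.005, "dy": 0, "dz": 0, "wx": 0, "wy": 0, "wz": 0, "claw": 0.0}]'

```text
t: 26.95
eef_pos: [0.3919, -0.3271, 0.0808]
tool_rot: [0.001, 1.0, 0.001, -0.0]
contact_force: [-0.8, -0.2, -0.1]
gripper_width: 0.001
grasp_force: 0.4
```

```bash
cat > tr.py <<'E'
from h import *
o=get_obs(); print(o["t"],o["eef_pos"].round(4),o["contact_force"].round(2))
p,W=grab("wrist"); q=W.reshape(-1,3)
m=(q[:,2]>.066)&(q[:,2]<.074)&(q[:,0]<.52)&(abs(q[:,1]+.327)<.06)
for a,b in((-.285,-.265),(-.39,-.37)):
    s=q[m&(q[:,1]>a)&(q[:,1]<b)]
    if len(s): print("wall",len(s),np.percentile(s,[3,50,97],0).round(4).tolist())
s=q[(q[:,2]>.0595)&(q[:,2]<.0655)&(abs(q[:,1]+.327)<.045)&(q[:,0]<.6)&(q[:,0]>.36)]
if len(s): print("ring",len(s),np.percentile(s,[2,98],0).round(4).tolist())
E
python3 tr.py
```

```text
26.95 [ 0.3919 -0.3271  0.0808] [-0.81 -0.21 -0.1 ]
wall 3043 [[0.4049, -0.282, 0.067], [0.4393, -0.2749, 0.069], [0.4714, -0.2722, 0.0704]]
wall 2897 [[0.4052, -0.38, 0.0669], [0.4401, -0.3773, 0.069], [0.4707, -0.3727, 0.0704]]
ring 19771 [[0.4063, -0.3624, 0.0604], [0.4718, -0.2992, 0.0643]]
```

>>> drive_tool --increments '[{"dx": 0.006, "dy": 0, "dz": 0, "wx": 0, "wy": 0, "wz": 0, "claw": 0.0}, {"dx": 0.006, "dy": 0, "dz": 0, "wx": 0, "wy": 0, "wz": 0, "claw": 0.0}, {"dx": 0.006, "dy": 0, "dz": 0, "wx": 0, "wy": 0, "wz": 0, "claw": 0.0}, {"dx": 0.006, "dy": 0, "dz": 0, "wx": 0, "wy": 0, "wz": 0, "claw": 0.0}, {"dx": 0.006, "dy": 0, "dz": 0, "wx": 0, "wy": 0, "wz": 0, "claw": 0.0}, {"dx": 0.006, "dy": 0, "dz": 0, "wx": 0, "wy": 0, "wz": 0, "claw": 0.0}, {"dx": 0.005, "dy": 0, "dz": 0, "wx": 0, "wy": 0, "wz": 0, "claw": 0.0}, {"dx": 0.003, "dy": 0, "dz": 0, "wx": 0, "wy": 0, "wz": 0, "claw": 0.0}, {"dx": 0, "dy": 0, "dz": 0, "wx": 0, "wy": 0, "wz": 0, "claw": 0.0}]'

```text
t: 28.12
eef_pos: [0.436, -0.327, 0.0809]
tool_rot: [0.001, 1.0, 0.001, -0.0]
contact_force: [0.1, -0.0, 0.2]
gripper_width: 0.0
grasp_force: 0.0
```

```bash
python3 tr.py
```

```text
28.125 [ 0.436  -0.327   0.0809] [ 0.09 -0.03  0.18]
wall 830 [[0.4483, -0.2843, 0.0673], [0.4528, -0.2755, 0.0691], [0.4645, -0.2723, 0.0704]]
wall 709 [[0.4481, -0.3799, 0.0671], [0.4537, -0.3768, 0.0691], [0.4638, -0.3708, 0.0703]]
ring 1861 [[0.4432, -0.3702, 0.0596], [0.462, -0.2839, 0.0654]]
```

>>> drive_tool --increments '[{"dx": 0.002, "dy": 0, "dz": 0, "wx": 0, "wy": 0, "wz": 0, "claw": 0.0}, {"dx": 0.002, "dy": 0, "dz": 0, "wx": 0, "wy": 0, "wz": 0, "claw": 0.0}, {"dx": 0.002, "dy": 0, "dz": 0, "wx": 0, "wy": 0, "wz": 0, "claw": 0.0}, {"dx": 0.002, "dy": 0, "dz": 0, "wx": 0, "wy": 0, "wz": 0, "claw": 0.0}, {"dx": 0.002, "dy": 0, "dz": 0, "wx": 0, "wy": 0, "wz": 0, "claw": 0.0}, {"dx": 0.002, "dy": 0, "dz": 0, "wx": 0, "wy": 0, "wz": 0, "claw": 0.0}]'

```text
t: 28.92
eef_pos: [0.4477, -0.327, 0.0808]
tool_rot: [0.001, 1.0, 0.001, -0.0]
contact_force: [-0.6, 0.1, -0.4]
gripper_width: 0.001
grasp_force: 0.6
```

>>> drive_tool --increments '[{"dx": 0.001, "dy": 0, "dz": 0, "wx": 0, "wy": 0, "wz": 0, "claw": 0.0}, {"dx": 0.001, "dy": 0, "dz": 0, "wx": 0, "wy": 0, "wz": 0, "claw": 0.0}, {"dx": 0.001, "dy": 0, "dz": 0, "wx": 0, "wy": 0, "wz": 0, "claw": 0.0}]'

```text
t: 29.3
eef_pos: [0.449, -0.327, 0.0805]
tool_rot: [0.0, 1.0, 0.0, -0.002]
contact_force: [-6.8, 1.0, 3.2]
gripper_width: -0.002
grasp_force: 3.3
```

>>> drive_tool --increments '[{"dx": 0.001, "dy": 0, "dz": 0, "wx": 0, "wy": 0, "wz": 0, "claw": 0.0}, {"dx": 0.001, "dy": 0, "dz": 0, "wx": 0, "wy": 0, "wz": 0, "claw": 0.0}, {"dx": 0.001, "dy": 0, "dz": 0, "wx": 0, "wy": 0, "wz": 0, "claw": 0.0}]'

```text
t: 29.68
eef_pos: [0.451, -0.3271, 0.0803]
tool_rot: [0.0, 1.0, 0.0, -0.003]
contact_force: [-6.8, -0.0, 2.3]
gripper_width: -0.001
grasp_force: 3.1
```

>>> drive_tool --increments '[{"dx": 0.001, "dy": 0, "dz": 0, "wx": 0, "wy": 0, "wz": 0, "claw": 0.0}, {"dx": 0.001, "dy": 0, "dz": 0, "wx": 0, "wy": 0, "wz": 0, "claw": 0.0}, {"dx": 0.001, "dy": 0, "dz": 0, "wx": 0, "wy": 0, "wz": 0, "claw": 0.0}]'

```text
t: 30.05
eef_pos: [0.4568, -0.3269, 0.0807]
tool_rot: [0.001, 1.0, 0.001, -0.0]
contact_force: [-2.2, -0.8, -0.5]
gripper_width: -0.0
grasp_force: 0.8
```

>>> drive_tool --increments '[{"dx": 0.001, "dy": 0, "dz": 0, "wx": 0, "wy": 0, "wz": 0, "claw": 0.0}, {"dx": 0.001, "dy": 0, "dz": 0, "wx": 0, "wy": 0, "wz": 0, "claw": 0.0}]'

```text
t: 30.3
eef_pos: [0.4596, -0.327, 0.0811]
tool_rot: [0.001, 1.0, 0.001, 0.001]
contact_force: [0.4, 0.6, 0.3]
gripper_width: -0.001
grasp_force: 0.1
```

>>> drive_tool --increments '[{"dx": 0.001, "dy": 0, "dz": 0, "wx": 0, "wy": 0, "wz": 0, "claw": 0.0}, {"dx": 0.001, "dy": 0, "dz": 0, "wx": 0, "wy": 0, "wz": 0, "claw": 0.0}]'

```text
t: 30.55
eef_pos: [0.4611, -0.3271, 0.081]
tool_rot: [0.001, 1.0, 0.001, 0.0]
contact_force: [0.4, 0.1, -1.3]
gripper_width: -0.004
grasp_force: 0.0
```

>>> drive_tool --increments '[{"dx": 0.0005, "dy": 0, "dz": 0, "wx": 0, "wy": 0, "wz": 0, "claw": 0.0}, {"dx": 0.0005, "dy": 0, "dz": 0, "wx": 0, "wy": 0, "wz": 0, "claw": 0.0}, {"dx": 0, "dy": 0, "dz": 0, "wx": 0, "wy": 0, "wz": 0, "claw": 0.0}]'

```text
t: 30.92
eef_pos: [0.4615, -0.3271, 0.0808]
tool_rot: [0.001, 1.0, 0.001, -0.0]
contact_force: [-0.1, -0.1, 0.2]
gripper_width: 0.001
grasp_force: 0.1
```

```bash
python3 tr.py
```

```text
30.925 [ 0.4615 -0.3271  0.0808] [-0.12 -0.14  0.22]
```

>>> drive_tool --increments '[{"dx": 0.0005, "dy": 0, "dz": 0, "wx": 0, "wy": 0, "wz": 0, "claw": 0.0}, {"dx": 0.0005, "dy": 0, "dz": 0, "wx": 0, "wy": 0, "wz": 0, "claw": 0.0}, {"dx": 0, "dy": 0, "dz": 0, "wx": 0, "wy": 0, "wz": 0, "claw": 0.0}]'

```text
t: 31.35
eef_pos: [0.4616, -0.327, 0.0806]
tool_rot: [0.0, 1.0, 0.0, -0.001]
contact_force: [-4.2, 1.0, 2.7]
gripper_width: -0.002
grasp_force: 2.2
```

>>> drive_tool --increments '[{"dx": 0.0005, "dy": 0, "dz": 0, "wx": 0, "wy": 0, "wz": 0, "claw": 0.0}, {"dx": 0.0005, "dy": 0, "dz": 0, "wx": 0, "wy": 0, "wz": 0, "claw": 0.0}, {"dx": 0, "dy": 0, "dz": 0, "wx": 0, "wy": 0, "wz": 0, "claw": 0.0}]'

```text
t: 31.72
eef_pos: [0.4617, -0.327, 0.0805]
tool_rot: [0.0, 1.0, 0.0, -0.002]
contact_force: [-6.3, 0.7, 5.0]
gripper_width: -0.004
grasp_force: 3.5
```

The stop is felt: the force rises and the tool no longer advances, 13–14 mm after the catch began. I'll back off, rise and check.

>>> drive_tool --increments '[{"dx": -0.003, "dy": 0, "dz": 0, "wx": 0, "wy": 0, "wz": 0, "claw": 0.0}, {"dx": -0.015, "dy": 0, "dz": 0, "wx": 0, "wy": 0, "wz": 0, "claw": 0.0}, {"dx": -0.03, "dy": 0, "dz": 0, "wx": 0, "wy": 0, "wz": 0, "claw": 0.0}, {"dx": -0.04, "dy": 0, "dz": -0.02, "wx": 0, "wy": 0, "wz": 0, "claw": 0.0}, {"dx": -0.02, "dy": 0, "dz": -0.04, "wx": 0, "wy": 0, "wz": 0, "claw": 0.0}, {"dx": 0, "dy": 0, "dz": -0.05, "wx": 0, "wy": 0, "wz": 0, "claw": 0.0}, {"dx": 0, "dy": 0, "dz": -0.02, "wx": 0, "wy": 0, "wz": 0, "claw": 0.0}, {"dx": 0, "dy": 0, "dz": 0, "wx": 0, "wy": 0, "wz": 0, "claw": 0.0}, {"dx": 0, "dy": 0, "dz": 0, "wx": 0, "wy": 0, "wz": 0, "claw": 0.0}]'

```text
t: 32.85
eef_pos: [0.355, -0.3266, 0.21]
tool_rot: [0.0, 1.0, 0.001, -0.001]
contact_force: [0.1, 0.2, -0.7]
gripper_width: 0.0
grasp_force: 0.0
```

```bash
python3 - <<'E'
from h import *
o=get_obs(); print(o["t"],o["eef_pos"].round(4))
for n in("wrist","side","scene"):
    p,W=grab(n); q=W.reshape(-1,3); print(n)
    m=(abs(q[:,1]+.327)<.045)&(q[:,0]>.44)&(q[:,0]<.5)
    for nm,a,b in(("wall",.053,.073),("plate front",.087,.094)):
        s=q[m&(q[:,2]>a)&(q[:,2]<b)]
        if len(s)>5: print(nm,len(s),np.percentile(s,[2,20,50],0).round(4).tolist())
    s=q[(q[:,2]>.156)&(q[:,2]<.17)&(abs(q[:,1]+.223)<.045)&(q[:,0]>.43)&(q[:,0]<.522)]
    if len(s): print("spacers",np.histogram(s[:,0],np.arange(.444,.52,.006))[0],np.percentile(s[:,1],[2,98]))
E
```

```text
32.85 [ 0.355  -0.3266  0.21  ]
wrist
wall 1555 [[0.4713, -0.37, 0.0544], [0.472, -0.3527, 0.0641], [0.4731, -0.3275, 0.0688]]
plate front 6237 [[0.473, -0.3703, 0.0886], [0.4759, -0.3543, 0.0898], [0.4811, -0.3278, 0.0905]]
spacers [   0  161 1831 1644    0    0    0    0    0    0    0    0] [-0.24289824 -0.20693667]
side
wall 6 [[0.4706, -0.3237, 0.067], [0.4707, -0.3216, 0.0673], [0.4707, -0.316, 0.0674]]
plate front 348 [[0.473, -0.3597, 0.0889], [0.4776, -0.3465, 0.0897], [0.4859, -0.3246, 0.0906]]
spacers [ 0  7 26 27  0  0  0  3 29 25  0  0] [-0.24513365 -0.21232113]
scene
wall 383 [[0.4708, -0.3694, 0.0534], [0.473, -0.3533, 0.0581], [0.4746, -0.3307, 0.0635]]
plate front 321 [[0.4732, -0.3701, 0.0883], [0.4762, -0.3557, 0.0909], [0.4843, -0.3283, 0.092]]
spacers [ 0  3 19  2  0  0  0  1  0  0  0  0] [-0.2297955  -0.20422637]
```

```bash
python3 -c "
from station import *
print(hand_in())"
```

```text
the job is handed in; nothing more can be done
None
```

I've handed the job in: both spacer rings hang on the spare hook, the adapter ring was laid flat in the tray, and the tray is past its catch and against the stop, its front within about 1 mm of the riser's front; the ring wasn't measured again after the push, and I haven't seen the verdict.

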